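# Move a hanging price tag over the end stop to the next rail

## Robot

A 7-joint arm with a two-finger parallel gripper is mounted at the origin on the work surface. World frame = base frame: x ahead of the robot, y to its left, z up, the work surface at z = 0. Lengths are in m, angles in rad, forces in N, time in s.
With the tool pointing down it reaches from about 0.4 to 0.9 m from the base axis. Payload 5.6 kg.
Tool frame: the origin (TCP) lies at the very end of the fingers, on their centre line; the grasp point (between the pads) lies arm.grip_point_offset behind it (arm.grip_point_offset is the distance from the TCP to the grasp point, in m); z points along the fingers, y is the line along which they close (so a half turn about z gives the same grasp; the last joint's range is limited). The gripper opens to 92 mm and grips with 3 to 60 N. Pads are 20 mm wide; open, the fingers measure 128 mm over their backs; the gripper's body (75 mm by 189 mm) begins 69 mm behind the grasp point.
Start: joints at [-1.39, 0.468, -0.012, 1.603, 0.006, 1.071, -0.056], TCP at [0.144, 0.634, 0.215] pointing down, gripper open.
Joint ranges: [-2.53, 2.53], [-0.31, 2.02], [-1.57, 1.55], [0.28, 2.44], [-1.29, 4.43], [0.15, 1.84], [-2.92, 2.92]. Speed limits (rad/s): [2.57, 2.57, 3.14, 3.14, 3.14, 3.14, 3.14].

## Interface

Orientations are given as a unit quaternion [w, x, y, z].
In Python, from plant import monitor, imaging, ticket, arm gives the robot as it stands. The module is installed in compiled form; this text tells all that it offers.
- The arm moves only by the tool arm_command, never from a script. Its arguments are lists of equal length, an entry for each row: "gripper": the closure, from 0 (fully open) to 1 (shut); "offset": the shift along the world's x, y, z in mm, a list of three; "dr": the turn, a rotation vector about the world's x, y, z in rad, a list of three. In form: {"gripper": [gripper, ...], "offset": [[tx, ty, tz], ...], "dr": [[wx, wy, wz], ...]}. A call has 1 to 5 rows; each row is the pose to reach, as a shift and turn from the pose commanded when the call began; what a row does not reach only later rows make up. A row lasts 1/10 s, in which the tool goes at most 50 mm and 8.59 degrees, less where a joint would pass 70% of its speed; a pose out of reach is approached as far as the arm can. A call with a gripper value outside its range is refused whole. The fingers move at their own pace and stop on an object; "newtons" is the grip in N (left out, the last holds). Time passes only in rows, so rows that repeat a pose let the fingers close. It gives the time, the measured TCP pose, the force, the opening and the grip force at its end, in the units of the state.
- monitor.get_obs(): the state, without advancing time (a new reading comes with each control period).
- imaging.grab_frame(name): name is "scene" or "top" or "wrist"; returns a dict with "color" (384x512x3 uint8, red, green, blue), "z_map" (384x512 float32, m along the optical axis (not along the pixel's ray), 0 where there is no reading), "mtx" (3x3 intrinsics, pixels), "extrinsics" (4x4, takes a point from world to camera coordinates). Camera axes: x right, y down, z forward; pixel columns grow to the right and rows downward; lengths in m; the calibration is good to about 2 mm. The wrist camera is an equidistant fisheye: a pixel r from the principal point sees the ray r / f radians off the axis. A picture is of the moment at which its call begins.
- ticket.hand_in(): hands the job in; it is judged then, once.
The state is a dict: "time_s": time; "qpos": joint angles; "qd": joint speeds; "joint_efforts": joint torques, N m; "tool_pos": TCP position; "ee_rot": TCP orientation; "force": force on the tool from outside, world axes, zero at the start; "moment": the same for the moment, N m; "gripper_width": finger opening in m; "finger_force": force on a finger pad.
Only numpy, scipy, OpenCV 4.12 (cv2) and the standard library are available. Lean on these libraries where they do the work, as an engineer would, in place of code of your own. Each camera call takes 0.05 s, during which the arm holds its last target. There are 200 camera calls.

## Task

The square price tag has to go to the other lit rail, where the round tag hangs. Take it off over the upturned end of its rail and thread it over the upturned end of the other one, so that it hangs freely there, fully seated on the rail, beside the round tag. Leave the round tag hanging where it is and do not push the goods about.

Things in the scene. Friction and masses are not known exactly. Their poses are not given: they have to be found in the camera images.
- square_tag: The price tag to move, about 90 g: tab on top, closed loop round the rail, rectangular plate below (52 mm wide along y, 5 mm thick, 46 to 96 mm below the origin). Hangs at first on either rack, 125 to 150 mm from that rail's free end. Origin: on the rail's axis when seated, middle of the loop's 16 mm depth. z up along the tab, y along the rail, x through the plate.
- square_tag_tab (a point): Point in the square tag's pull tab, 40 mm above the tag's origin: where to grip. The tab is 20 mm wide along y, 12 mm thick along x, and reaches from 9 to 53 mm above the origin.
- square_tag_loop (a point): Middle of the square tag's loop opening, 20 mm below the tag's origin. The closed loop's window is 25 mm wide (x), 16 mm deep (y), its sill 42 mm below the origin; its roof is an inverted 90-degree V that settles on the rail. Raised 18 to 37 mm above seated, it passes the end stop.
- round_tag: The other price tag, about 70 g, with a round plate 42 mm across, 5 mm thick (centre 66 mm below the origin); hangs on the other rack, 125 to 150 mm from its rail's free end, and stays there. Same tab, loop, origin and axes as the square tag.
- rack_left: Left (+y) fixed display rack. Base plate 170 x 235 x 10 mm. Post 16 mm thick, 400 mm tall, 65 mm to +x of the rail at its outer end, the only support of the rail and of the lamp bar above it. Origin: on the table straight below the rail's free end. z up; the rail runs to its own +y.
- rack_right: Right (-y) fixed display rack, mirror image of the left one: the rail runs from the free end to its own -y. The free ends face each other, 50 to 80 mm apart and up to 12 mm out of line; the rails differ in direction by up to 0.05 rad.
- rack_left_end (a point): Point on the left rail's axis at its free end, 170 mm above the table. The steel rail is 10 mm thick, 200 mm long, level, and runs to +y (axes as the rack's). At this end it turns straight up as an end stop, 10 mm thick, its top 23 mm above the rail's axis; at the outer end it bends to +x to the post.
- rack_right_end (a point): The same point at the right rail's free end, with the same upturned stop. Axes as the rack's: the rail runs to -y.
- rack_left_lamp (a point): Middle of the underside of the left lamp bar, 383 mm above the table, straight above the rail. The bar is 50 mm wide (x), 18 mm thick and spans 16 to 206 mm from the free end: a tool cannot come down vertically on a tag but has to lean in from the robot's side (-x).
- rack_right_lamp (a point): The same point of the right lamp bar, a mirror image of the left one.
- flat_tin: Loose flat tin, 66 mm diameter, 40 mm tall, on the left rack's base plate; origin under its centre. Bystander.
- small_carton: Loose small carton, 60 x 90 x 35 mm, on the right rack's base plate; origin under its centre. Bystander.
- jar: Loose glass jar, 68 mm diameter, 100 mm tall, on the left of the table; origin under its centre. Bystander.
- tin_low: Loose tin, 74 mm diameter, 85 mm tall, on the left of the table; origin under its centre. Bystander.
- tall_carton: Loose carton, 70 x 150 x 100 mm, on the right of the table; origin under its centre. Bystander.
- sauce_jar: Loose jar, 60 mm diameter, 90 mm tall, on the right of the table; origin under its centre. Bystander.
- scoop: Loose steel spoon with a wooden handle, 220 mm long, lying on the table on the right, nearer the robot; origin under its middle. Bystander.
Mind the look-alikes: they are no part of the job. What is shaped like the round_tag but pink is not meant. Leave any purple look-alike of the square_tag alone.

How it is judged:
By the outcome, as a careful person would: the job done as asked, in the order asked, and still so for the second after the job is handed in, with the robot touching nothing.
It also fails if it takes over 54 s, if anything falls off the work surface, if the arm or the gripper's body presses on something with over 40 N, if the wrist force passes 120 N, or if a joint passes its speed limit or range.

## Working session

There is one attempt and no reset: what is moved stays moved. The work goes in short steps, Python scripts to look and compute and a tool call to move; the robot and the scene stay as the last step left them, time stands still between calls to the robot, and variables do not carry over. Pictures are saved under pics/ and viewed, at most 10 in all, crops included, and the job is handed in when it is done.

Besides the shell and the picture viewer there is one more tool, called after ">>>" as name(argument=value, ...), one argument or row to a line, values as JSON. arm_command: Moves the arm, as the interface text tells. Its arguments: {"type":"object","properties":{"gripper":{"type":"array"},"offset":{"type":"array"},"dr":{"type":"array"},"newtons":{"type":"number"}},"required":["gripper","offset","dr"]}

```bash
mkdir -p pics
cat > h.py <<'E'
import numpy as np, cv2, sys
from plant import monitor, imaging, ticket, arm
def grab(n,save=None):
    f=imaging.grab_frame(n)
    if save: cv2.imwrite(save,f["color"][:,:,::-1])
    return f
def pts(f):
    z=f["z_map"];K=f["mtx"];v,u=np.mgrid[:z.shape[0],:z.shape[1]]
    P=np.stack([(u-K[0,2])/K[0,0]*z,(v-K[1,2])/K[1,1]*z,z],-1)
    E=f["extrinsics"];W=(P-E[:3,3])@E[:3,:3]
    W[z==0]=np.nan
    return W
E
python3 - <<'E'
from h import *
s=monitor.get_obs();print(s["time_s"],s["tool_pos"],s["ee_rot"],s["gripper_width"],s["force"],arm.grip_point_offset)
import pickle
D={}
for n in("scene","top"):
    f=grab(n);D[n]=f
    print(n,f["mtx"].tolist(),np.linalg.inv(f["extrinsics"]).round(3).tolist())
pickle.dump(D,open("d0.pkl","wb"))
a=np.vstack([cv2.resize(D[n]["color"],(400,300)) for n in D])
cv2.imwrite("pics/a.png",cv2.resize(D["scene"]["color"],(800,600))[:,:,::-1])
cv2.imwrite("pics/b.png",cv2.resize(D["top"]["color"],(800,600))[:,:,::-1])
E
```

```text
0.0 [0.14423224 0.63321148 0.21365619] [-1.89988832e-05  1.11709552e-01  9.93740526e-01 -8.61538950e-04] 0.09226817581870081 [-0.05273043  0.67587183 -0.3846856 ] 0.0187
scene [[435.24601656579006, 0.0, 253.8135238043491], [0.0, 435.24601656579006, 189.9552523235724], [0.0, 0.0, 1.0]] [[0.238, 0.754, -0.613, 1.245], [0.971, -0.19, 0.143, -0.171], [-0.008, -0.629, -0.777, 1.2], [0.0, 0.0, 0.0, 1.0]]
top [[464.4570708052374, 0.0, 263.0023653391619], [0.0, 464.4570708052374, 194.6411997129092], [0.0, 0.0, 1.0]] [[-0.026, -0.994, 0.103, 0.296], [-1.0, 0.027, 0.01, -0.003], [-0.013, -0.103, -0.995, 1.677], [0.0, 0.0, 0.0, 1.0]]
```

View pics/a.png

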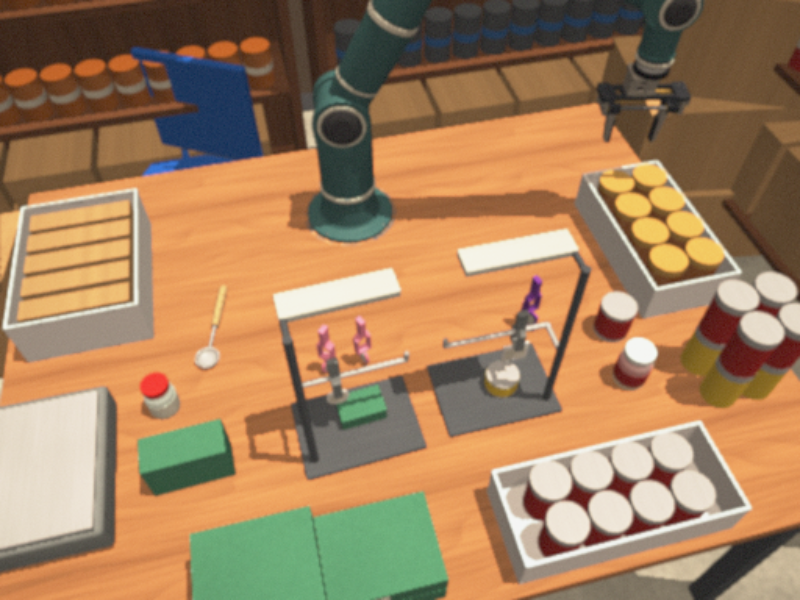

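View pics/b.png

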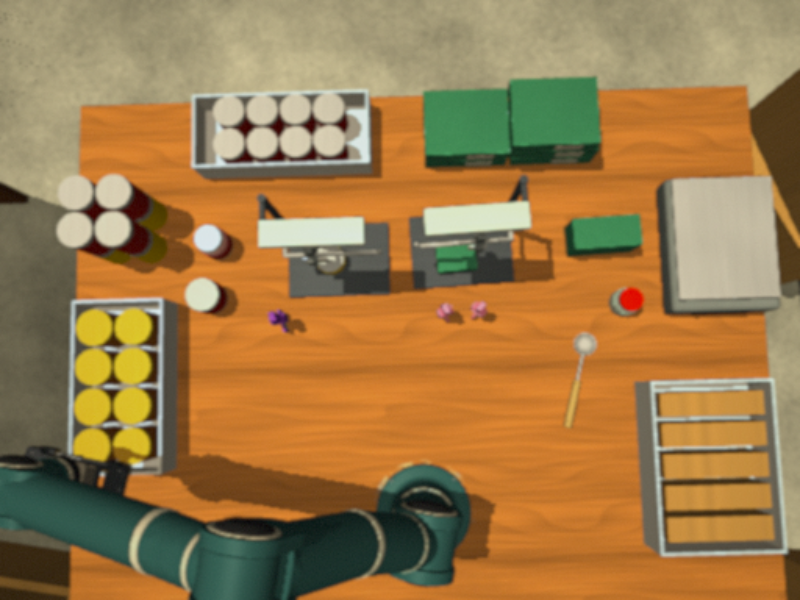

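The scene view (camera looks back at the robot) shows grey tags on the right rack at about (335,380) and the left rack at about (518,335). Possible mix-ups are two pink ones standing at (325,345) and (362,340), and a purple one at (533,300). The top view shows the lamp bars covering both rails. Next, a close crop.

Run:
```python
from h import *
import pickle
D=pickle.load(open("d0.pkl","rb"));f=D["scene"]
c=f["color"][165:300,165:385];cv2.imwrite("pics/c.png",cv2.resize(c,None,fx=3.6,fy=3.6,interpolation=cv2.INTER_CUBIC)[:,:,::-1])
W=pts(f);np.set_printoptions(precision=3,suppress=True)
for (u,v) in [(208,222),(231,218),(341,190),(214,240),(333,212),(285,220),(260,228)]:
    print(u,v,W[v,u],f["color"][v,u])
```

```text
208 222 [ 0.458 -0.134  0.088] [232 139 139]
231 218 [ 0.397 -0.053 -0.002] [233 154 101]
341 190 [0.451 0.304 0.104] [105  55 105]
214 240 [ 0.588 -0.132  0.182] [97 95 87]
333 212 [0.572 0.222 0.173] [134 129 116]
285 220 [0.571 0.077 0.18 ] [116 110 100]
260 228 [0.581 0.001 0.183] [131 114 104]
```

View pics/c.png

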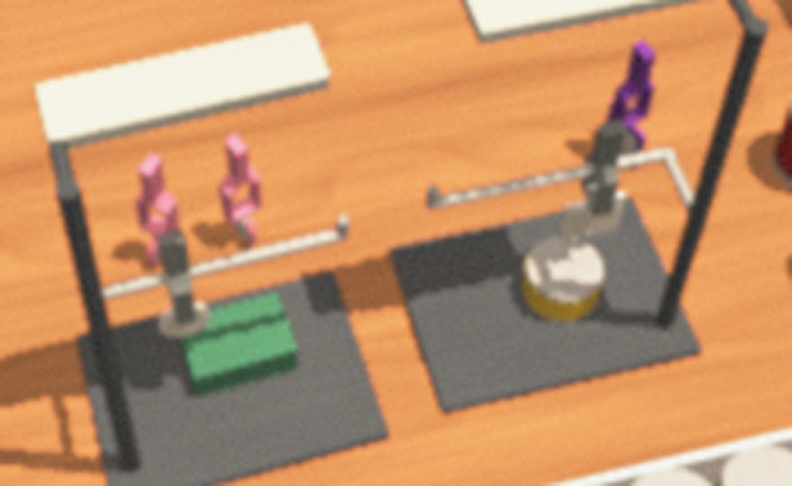

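Choice: the square-plated grey tag hangs on the left rack, at about (600,170) in the crop, and the round one on the right at (180,280). The pinks (150,200) and (237,180) and the purple (635,90) stand on the table and are left alone. Next I measure the rails, end stops and tabs.

```bash
cat >> h.py <<'E'
def ray(f,u,v,z):
    K=f["mtx"];T=np.linalg.inv(f["extrinsics"])
    d=np.stack([(u-K[0,2])/K[0,0],(v-K[1,2])/K[1,1],np.ones_like(u,float)],-1)@T[:3,:3].T
    o=T[:3,3];return o+d*((z-o[2])/d[...,2])[...,None]
E
python3 - <<'E'
from h import *
import pickle
np.set_printoptions(precision=4,suppress=True)
f=pickle.load(open("d0.pkl","rb"))["scene"];W=pts(f);X,Y,Z=W[...,0],W[...,1],W[...,2]
v,u=np.mgrid[:384,:512]
R={}
for n,lo,hi in(("L",0.06,0.30),("R",-0.25,0.02)):
    m=(abs(Z-.174)<.014)&(abs(X-.58)<.04)&(Y>lo)&(Y<hi)
    P=ray(f,u[m].astype(float),v[m].astype(float),.17)
    # per column centre, then robust line
    cols=[];
    for c in np.unique(u[m]):
        vv=v[m&(u==c)]; cols.append((c,vv.mean(),len(vv)))
    cols=np.array(cols);print(n,cols[:,2].astype(int).tolist())
    k=cols[:,2]<=np.median(cols[:,2])+1;cols=cols[k]
    Q=ray(f,cols[:,0],cols[:,1],.17)
    vx,vy,x0,y0=cv2.fitLine(Q[:,:2].astype(np.float32),cv2.DIST_HUBER,0,.002,.01).ravel()
    print(n,"slope dx/dy",vx/vy,"x at y=0",x0-y0*vx/vy,"yrange",Q[:,1].min(),Q[:,1].max(),"zmed",np.nanmedian(Z[m]),"res",np.std(Q[:,0]-(x0+(Q[:,1]-y0)*vx/vy)))
    # stop / high pts
    for zl,zh in((.178,.188),(.188,.2),(.2,.215),(.215,.24)):
        mm=(Z>zl)&(Z<zh)&(abs(X-.58)<.04)&(Y>lo-.03)&(Y<hi+.03)
        print(zl,mm.sum(),[ (round(float(a),3),round(float(b),3)) for a,b in zip(X[mm],Y[mm])][:60:3])
    mm=(Z>.34)&(Z<.42)&(abs(X-.57)<.1)&(Y>lo-.03)&(Y<hi+.06)
    print("lamp",mm.sum(),np.nanmedian(Z[mm]),np.nanpercentile(X[mm],[2,50,98]),np.nanpercentile(Y[mm],[1,99]))
mp=(Z>.01)&(Z<.14)&(X>.38)&(X<.5)&(Y>-.2)&(Y<.35);print("lookalikes x",np.percentile(X[mp],[1,99]),"zmax",Z[mp].max())
E
```

```text
L [4, 4, 4, 4, 3, 4, 4, 4, 3, 3, 4, 4, 4, 3, 3, 4, 4, 3, 3, 3, 4, 4, 3, 3, 4, 4, 4, 3, 3, 4, 4, 4, 3, 3, 4, 4, 3, 3, 3, 4, 4, 3, 3, 4, 5, 7, 6, 4, 9, 8, 9, 9, 9, 7, 4, 3, 3, 3, 4, 4, 3, 3, 4, 4, 4, 3, 5, 7, 8, 8, 8, 8, 8, 4]
L slope dx/dy -0.0009295506 x at y=0 0.5647068 yrange 0.07445180688040914 0.27950048154187446 zmed 0.173913766938896 res 0.005748674379526131
0.178 36 [(0.561, 0.212), (0.568, 0.232), (0.57, 0.215), (0.571, 0.224), (0.57, 0.241), (0.57, 0.219), (0.565, 0.193), (0.569, 0.162), (0.568, 0.114), (0.567, 0.072), (0.569, 0.074), (0.573, 0.106)]
0.188 30 [(0.558, 0.213), (0.561, 0.212), (0.568, 0.212), (0.57, 0.22), (0.573, 0.228), (0.57, 0.218), (0.572, 0.226), (0.564, 0.072), (0.566, 0.072), (0.567, 0.081)]
0.2 27 [(0.56, 0.212), (0.57, 0.217), (0.569, 0.227), (0.568, 0.213), (0.57, 0.221), (0.572, 0.229), (0.573, 0.217), (0.57, 0.228), (0.571, 0.219)]
0.215 33 [(0.558, 0.224), (0.56, 0.214), (0.563, 0.221), (0.566, 0.229), (0.567, 0.217), (0.567, 0.226), (0.567, 0.214), (0.571, 0.222), (0.568, 0.211), (0.569, 0.22), (0.573, 0.227)]
lamp 1523 0.40039352201340245 [0.54
[... 571 characters left out ...]
, -0.138), (0.584, -0.182)]
0.188 29 [(0.576, -0.001), (0.575, -0.001), (0.578, -0.001), (0.582, -0.002), (0.588, -0.125), (0.587, -0.136), (0.589, -0.128), (0.586, -0.139), (0.587, -0.131), (0.589, -0.142)]
0.2 21 [(0.589, -0.124), (0.589, -0.138), (0.589, -0.13), (0.582, -0.143), (0.59, -0.135), (0.587, -0.127), (0.59, -0.138)]
0.215 40 [(0.576, -0.129), (0.58, -0.14), (0.581, -0.132), (0.583, -0.125), (0.583, -0.136), (0.585, -0.128), (0.584, -0.139), (0.586, -0.131), (0.584, -0.123), (0.586, -0.137), (0.587, -0.129), (0.587, -0.142), (0.586, -0.134), (0.589, -0.127)]
lamp 1710 0.4005040882862462 [0.5584 0.5918 0.6576] [-0.2039 -0.0187]
lookalikes x [0.428  0.4992] zmax 0.1399571319389749
```

Run:
```python
from h import *
import pickle
from scipy.spatial.transform import Rotation as Ro
np.set_printoptions(precision=4,suppress=True)
D=pickle.load(open("d0.pkl","rb"))
f=D["scene"];W=pts(f);X,Y,Z=W[...,0],W[...,1],W[...,2]
v,u=np.mgrid[:384,:512]
for n,lo,hi in(("L",0.085,0.19),("R",-0.115,-0.012),("R2",-.185,-.15)):
    m=(abs(Z-.174)<.014)&(abs(X-.58)<.04)&(Y>lo)&(Y<hi)
    cs=np.unique(u[m])[1:-1];Q=ray(f,cs.astype(float),np.array([v[m&(u==c)].mean() for c in cs]),.17)
    vx,vy,x0,y0=cv2.fitLine(Q[:,:2].astype(np.float32),cv2.DIST_HUBER,0,.002,.01).ravel()
    print(n,"slope",vx/vy,"x at lo,hi",[round(x0+(y-y0)*vx/vy,4) for y in(lo,hi)])
# tabs: silhouette centre cast onto z=.21 (pixels with height .2-.22 any)
for n,yc in(("L",.22),("R",-.133)):
    m=(Z>.195)&(Z<.222)&(abs(X-.58)<.035)&(abs(Y-yc)<.02)
    print(n,"tab",m.sum(),np.percentile(X[m],[5,50,95]),np.percentile(Y[m],[2,50,98]), "Zmax",Z[(abs(X-.58)<.035)&(abs(Y-yc)<.02)&(Z<.3)].max())
    rr=[]
    for r in np.unique(v[m]): 
        uu=u[m&(v==r)]; rr.append((uu.min()+uu.max())/2)
    m2=m
    print(ray(f,np.array([u[m2].mean()]),np.array([v[m2].mean()]),.208), len(rr))
# lamp lines in scene
for n,a,b in(("L",.09,.285),("R",-.21,-.015)):
    m=(abs(Z-.401)<.006)&(Y>a)&(Y<b)
    r=cv2.minAreaRect(W[m][:,:2].astype(np.float32));print(n,r)
s=monitor.get_obs();print(Ro.from_quat(np.roll(s["ee_rot"],-1)).as_matrix())
```

```text
L slope -0.002084572 x at lo,hi [np.float32(0.5647), np.float32(0.5645)]
R slope -0.045415193 x at lo,hi [np.float32(0.5815), np.float32(0.5768)]
R2 slope -0.016932154 x at lo,hi [np.float32(0.5837), np.float32(0.5832)]
L tab 59 [0.5596 0.5697 0.5728] [0.2114 0.2197 0.23  ] Zmax 0.22516569631825764
[[0.5664 0.2207 0.208 ]] 11
R tab 45 [0.5802 0.5883 0.5899] [-0.1427 -0.133  -0.1234] Zmax 0.22901477042010215
[[ 0.5856 -0.1329  0.208 ]] 11
L ((0.5874843001365662, 0.1880183219909668), (0.19344891607761383, 0.09791526198387146), 89.32455444335938)
R ((0.603703498840332, -0.1108490377664566), (0.09579134732484818, 0.19311894476413727), 4.258493900299072)
[[-0.975   0.222  -0.0002]
 [ 0.222   0.975  -0.0016]
 [-0.0001 -0.0016 -1.    ]]
```

>>> arm_command(
  gripper=[0, 0, 0, 0.3, 0.45],
  offset=[
    [0, 0, 50],
    [0, 0, 100],
    [40, -30, 120],
    [75, -65, 130],
    [110, -100, 140],
  ],
  dr=[
    [0, 0, 0],
    [0, 0, 0.05],
    [0, 0, 0.1],
    [0, 0, 0.16],
    [0, 0, 0.224],
  ],
)

```text
time_s: 0.6
tool_pos: [0.252, 0.5359, 0.3541]
ee_rot: [0.0, -0.002, 1.0, 0.0]
force: [0.9, 0.4, -0.1]
gripper_width: 0.0781
finger_force: 0.0
```

```bash
cat >> h.py <<'E'
from scipy.spatial.transform import Rotation as Ro
def goal(G,theta,yaw):
    """print offset (mm) and dr from current pose so that the grasp point is at G"""
    s=monitor.get_obs();R0=Ro.from_quat(np.roll(s["ee_rot"],-1))
    z=np.array([np.sin(theta),0,-np.cos(theta)]);y=np.array([0,1.,0])
    R=Ro.from_euler("z",yaw)*Ro.from_matrix(np.stack([np.cross(y,z),y,z],1))
    t=np.array(G)+R.apply([0,0,arm.grip_point_offset])
    print("t",s["time_s"],"tcp",np.round(s["tool_pos"],4),"grasp",np.round(s["tool_pos"]-R0.apply([0,0,arm.grip_point_offset]),4),
     "offset",np.round((t-s["tool_pos"])*1000,1),"dr",np.round((R*R0.inv()).as_rotvec(),3),"q",np.round(s["qpos"],2),"w",np.round(s["gripper_width"],4),"F",np.round(s["force"],1),"ff",s["finger_force"])
E
python3 -c "
from h import *
z=np.array([.766,0,-.643]);G=np.array([.566,.2205,.212])
goal(G-.12*z,.873,0)"
```

```text
t 0.6 tcp [0.252  0.5359 0.3541] grasp [0.252  0.5359 0.3728] offset [ 236.4 -315.4  -76.9] dr [ 0.001 -0.873 -0.003] q [-1.19  0.26  0.    1.57 -0.    1.3   0.39] w 0.0781 F [ 0.9  0.4 -0.1] ff 0.0
```

>>> arm_command(
  gripper=[0.45, 0.45, 0.45, 0.45, 0.45],
  offset=[
    [25, -42, 0],
    [50, -84, 0],
    [75, -126, 0],
    [100, -168, 0],
    [125, -210, 0],
  ],
  dr=[
    [0, -0.12, 0],
    [0, -0.25, 0],
    [0, -0.37, 0],
    [0, -0.5, 0],
    [0, -0.62, 0],
  ],
)

```text
time_s: 1.1
tool_pos: [0.3764, 0.3257, 0.3539]
ee_rot: [0.307, -0.001, 0.952, 0.001]
force: [1.4, -0.9, 0.9]
gripper_width: 0.0506
finger_force: 0.0
```

```bash
python3 -c "
from h import *
z=np.array([.766,0,-.643]);G=np.array([.566,.2205,.212])
goal(G-.12*z,.873,0)"
```

```text
t 1.1 tcp [0.3764 0.3257 0.3539] grasp [0.3655 0.3257 0.3691] offset [ 112.  -105.2  -76.7] dr [-0.001 -0.248 -0.002] q [-1.19 -0.11  0.04  2.12  0.71  0.97  0.06] w 0.0506 F [ 1.4 -0.9  0.9] ff 0.0
```

>>> arm_command(
  gripper=[0.45, 0.45, 0.45, 0.45, 0.45],
  offset=[
    [25, -35, -10],
    [50, -70, -25],
    [80, -105, -45],
    [112, -105, -77],
    [112, -105, -77],
  ],
  dr=[
    [0, -0.06, 0],
    [0, -0.12, 0],
    [0, -0.18, 0],
    [0, -0.25, 0],
    [0, -0.25, 0],
  ],
)

```text
time_s: 1.6
tool_pos: [0.488, 0.2195, 0.274]
ee_rot: [0.421, 0.0, 0.907, -0.002]
force: [0.0, -0.5, -0.0]
gripper_width: 0.0501
finger_force: 0.0
```

```bash
python3 -c "
from h import *
G=np.array([.566,.2205,.212])
goal(G,.873,0)
f=grab('wrist','pics/w1.png')
import pickle;pickle.dump(f,open('w1.pkl','wb'))
print(f['mtx'],np.linalg.inv(f['extrinsics']).round(3))"
```

```text
t 1.6 tcp [0.488  0.2195 0.274 ] grasp [0.4738 0.2195 0.2861] offset [ 92.3   1.  -74. ] dr [ 0.003 -0.005  0.002] q [-1.   -0.02  0.15  2.39  1.42  0.63 -0.45] w 0.0501 F [ 0.  -0.5 -0. ] ff 0.0
[[297.31863964   0.         258.23607727]
 [  0.         297.31863964 191.69249913]
 [  0.           0.           1.        ]] [[ 0.001  0.427  0.904  0.312]
 [ 1.     0.002 -0.002  0.22 ]
 [-0.003  0.904 -0.427  0.328]
 [ 0.     0.     0.     1.   ]]
```

View pics/w1.png

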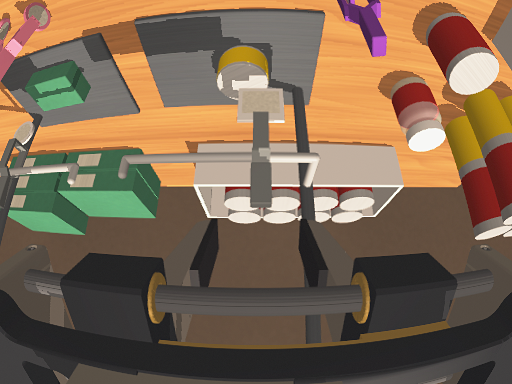

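The wrist view is upside down. It shows the square plate at (261,105), its tab at (261,150–207) midway between the fingers, the left stop at (124,170) and the right stop at (72,175). That confirms the square tag is on the left. I'll measure from this view too.

```bash
cat >> h.py <<'E'
def wpts(f):
    z=f["z_map"];K=f["mtx"];v,u=np.mgrid[:z.shape[0],:z.shape[1]]
    a=u-K[0,2];b=v-K[1,2];r=np.hypot(a,b)+1e-9;th=r/K[0,0];k=np.tan(th)/r
    P=np.stack([a*k*z,b*k*z,z],-1);E=f["extrinsics"];W=(P-E[:3,3])@E[:3,:3];W[(z==0)|(th>1.4)]=np.nan
    return W
E
python3 - <<'E'
from h import *
import pickle
np.set_printoptions(precision=4,suppress=True)
f=pickle.load(open("w1.pkl","rb"));W=wpts(f);X,Y,Z=W[...,0],W[...,1],W[...,2]
for z0 in(.19,.2,.205,.21,.215,.22):
    m=(abs(Z-z0)<.003)&(abs(X-.565)<.03)&(abs(Y-.22)<.02)
    print("tab",z0,m.sum(),np.median(X[m]) if m.any() else 0,Y[m].min() if m.any() else 0,Y[m].max() if m.any() else 0)
m=(abs(X-.565)<.03)&(abs(Y-.22)<.02)&(Z<.26);print("ztop",np.percentile(Z[m],99))
for n,lo,hi in(("L",.09,.2),("Lout",.235,.26)):
    m=(abs(Z-.17)<.012)&(abs(X-.565)<.03)&(Y>lo)&(Y<hi)
    y=Y[m];p=np.polyfit(y,X[m],1);print(n,m.sum(),"slope",p[0],"face x",np.polyval(p,[lo,hi]),Z[m].min(),Z[m].max())
m=(Z>.18)&(Z<.2)&(abs(X-.565)<.03)&(abs(Y-.07)<.03);print("Lstop y",m.sum(),Y[m].min(),Y[m].max(),"x",np.median(X[m]))
m=(Z>.18)&(Z<.2)&(abs(X-.58)<.03)&(abs(Y-.0)<.03);print("Rstop y",m.sum(),Y[m].min(),Y[m].max(),"x",np.median(X[m]))
E
```

```text
tab 0.19 115 0.5598478099589179 0.2123521482025703 0.23149910392170053
tab 0.2 117 0.5596696348992165 0.21246395570142276 0.2313047793759258
tab 0.205 124 0.5597516902674888 0.21254106563148287 0.23124180150573106
tab 0.21 131 0.5598684042065688 0.2116793789322629 0.23118266163356435
tab 0.215 133 0.5597070056701561 0.21173678880510421 0.23111773612034503
tab 0.22 212 0.5606381095712814 0.21174166188373655 0.23127896268996437
ztop 0.22244881912519207
L 983 slope -0.0033827436215299145 face x [0.5629 0.5626] 0.16655687595888305 0.17595197887841876
Lout 227 slope 0.007060209151019488 face x [0.5623 0.5624] 0.1666301863803269 0.17484989555938008
Lstop y 105 0.07225615210122543 0.08147769154816036 x 0.5625102316992199
Rstop y 86 -0.00410148104077123 0.005733353114369531 x 0.5747537278130761
```

>>> arm_command(
  gripper=[0.45, 0.45, 0.45, 0.45, 0.45],
  offset=[
    [25, 1, -20],
    [50, 2, -40],
    [75, 2, -60],
    [92, 2, -74],
    [92, 2, -74],
  ],
  dr=[
    [0, 0, 0],
    [0, 0, 0],
    [0, 0, 0],
    [0, 0, 0],
    [0, 0, 0],
  ],
)

```text
time_s: 2.15
tool_pos: [0.581, 0.2233, 0.2013]
ee_rot: [0.421, 0.0, 0.907, -0.002]
force: [-0.2, -0.7, -0.4]
gripper_width: 0.0504
finger_force: 0.0
```

```bash
python3 -c "
from h import *
goal([.566,.2216,.212],.873,0)"
```

```text
t 2.15 tcp [0.581  0.2233 0.2013] grasp [0.5667 0.2233 0.2133] offset [-0.6 -1.7 -1.3] dr [ 0.003 -0.004  0.002] q [-0.89  0.26  0.23  2.31  1.87  0.47 -0.85] w 0.0504 F [-0.2 -0.7 -0.4] ff 0.0
```

>>> arm_command(
  gripper=[0.6, 0.85, 0.85, 0.85, 0.85],
  offset=[
    [0, -2, -1],
    [0, -2, -1],
    [0, -2, -1],
    [0, -2, -1],
    [0, -2, -1],
  ],
  dr=[
    [0, 0, 0],
    [0, 0, 0],
    [0, 0, 0],
    [0, 0, 0],
    [0, 0, 0],
  ],
  newtons=30,
)

```text
time_s: 2.65
tool_pos: [0.58, 0.2224, 0.2025]
ee_rot: [0.422, -0.0, 0.907, 0.0]
force: [-2.2, -1.2, 3.3]
gripper_width: 0.0196
finger_force: 30.0
```

```bash
python3 -c "
from h import *
goal([.566,.2216,.239],.873,0)"
```

```text
t 2.65 tcp [0.58   0.2224 0.2025] grasp [0.5656 0.2224 0.2146] offset [ 0.4 -0.8 24.5] dr [-0.001 -0.002 -0.   ] q [-0.88  0.26  0.23  2.31  1.88  0.47 -0.86] w 0.0196 F [-2.2 -1.2  3.3] ff 29.952531158924103
```

>>> arm_command(
  gripper=[0.85, 0.85, 0.85, 0.85, 0.85],
  offset=[
    [0, 0, 6],
    [0, 0, 13],
    [0, 0, 20],
    [0, 0, 27],
    [0, 0, 27],
  ],
  dr=[
    [0, 0, 0],
    [0, 0, 0],
    [0, 0, 0],
    [0, 0, 0],
    [0, 0, 0],
  ],
)

```text
time_s: 3.15
tool_pos: [0.58, 0.2224, 0.2295]
ee_rot: [0.422, 0.0, 0.907, 0.001]
force: [-0.7, 0.2, -1.0]
gripper_width: 0.0198
finger_force: 29.9
```

```bash
cat > look.py <<'E'
from h import *
import pickle
np.set_printoptions(precision=4,suppress=True)
def look(save):
    goal([.566,.1,.239],.873,0)
    f=grab('wrist',save);pickle.dump(f,open('w.pkl','wb'))
    s=monitor.get_obs();yc=s["tool_pos"][1];xc=s["tool_pos"][0]-.014
    W=wpts(f);X,Y,Z=W[...,0],W[...,1],W[...,2]
    c=f["color"].astype(int);grey=(c.max(2)-c.min(2)<30)
    for z0 in(.11,.12,.13,.14,.15,.16,.21,.215,.22):
        m=(abs(Z-z0)<.004)&(abs(X-xc)<.05)&(abs(Y-yc)<.035)
        if m.sum()>5: print(z0,m.sum(),"x",np.percentile(X[m],[5,50,95]),"y",np.percentile(Y[m],[1,99]))
    return f,W
E
python3 -c "
from look import *
look('pics/w2.png')"
```

```text
t 3.15 tcp [0.58   0.2224 0.2295] grasp [0.5657 0.2224 0.2415] offset [   0.3 -122.4   -2.5] dr [-0.001 -0.002 -0.   ] q [-0.91  0.2   0.25  2.29  1.74  0.46 -0.69] w 0.0198 F [-0.7  0.2 -1. ] ff 29.944773316383362
0.11 445 x [0.5625 0.5632 0.5641] y [0.1963 0.2465]
0.12 494 x [0.5623 0.5632 0.5641] y [0.1961 0.2466]
0.13 549 x [0.5624 0.5633 0.5641] y [0.1962 0.2466]
0.14 457 x [0.5624 0.5633 0.5643] y [0.1961 0.2472]
0.15 531 x [0.5493 0.5638 0.5676] y [0.1967 0.2474]
0.16 240 x [0.5487 0.5495 0.5503] y [0.2142 0.2294]
0.21 421 x [0.5592 0.5601 0.5611] y [0.2125 0.2322]
0.215 445 x [0.5591 0.5601 0.5611] y [0.2126 0.2322]
0.22 511 x [0.5591 0.5602 0.5737] y [0.2053 0.2399]
```

View pics/w2.png

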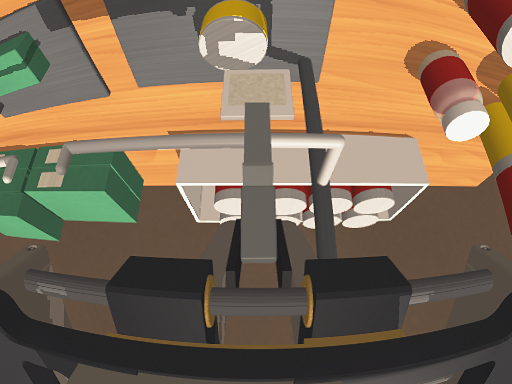

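The tag is held upright at x = 0.566 and raised 27 mm, so the rail runs through the middle of the window. Now I slide it out over the left stop.

>>> arm_command(
  gripper=[0.85, 0.85, 0.85, 0.85, 0.85],
  offset=[
    [0, -20, 0],
    [0, -40, 0],
    [0, -60, 0],
    [0, -80, 0],
    [0, -100, 0],
  ],
  dr=[
    [0, 0, 0],
    [0, 0, 0],
    [0, 0, 0],
    [0, 0, 0],
    [0, 0, 0],
  ],
)

```text
time_s: 3.7
tool_pos: [0.5794, 0.1214, 0.2279]
ee_rot: [0.421, -0.0, 0.907, -0.0]
force: [0.8, 0.9, -1.3]
gripper_width: 0.0192
finger_force: 29.9
```

>>> arm_command(
  gripper=[0.85, 0.85, 0.85, 0.85, 0.85],
  offset=[
    [0, -20, 0],
    [0, -40, 0],
    [0, -60, 0],
    [0, -80, 0],
    [0, -82, 0],
  ],
  dr=[
    [0, 0, 0],
    [0, 0, 0],
    [0, 0, 0],
    [0, 0, 0],
    [0, 0, 0],
  ],
)

```text
time_s: 4.2
tool_pos: [0.5793, 0.0374, 0.2279]
ee_rot: [0.421, 0.002, 0.907, -0.001]
force: [0.8, 1.1, -0.9]
gripper_width: 0.0195
finger_force: 29.9
```

Run:
```python
from look import *
f,W=look('pics/w3.png');X,Y,Z=W[...,0],W[...,1],W[...,2]
m=(Z>.18)&(Z<.2)&(abs(X-.578)<.02)&(abs(Y)<.015);print("Rstop",m.sum(),np.percentile(Y[m],[1,99]),"x",np.percentile(X[m],[2,10,50]))
for a,b in((-.03,-.01),(-.06,-.03),(-.11,-.06)):
    m=(abs(Z-.17)<.006)&(abs(X-.58)<.02)&(Y>a)&(Y<b)
    if m.sum()>5:print("rail",a,b,m.sum(),"x",np.percentile(X[m],[5,50]),Z[m].max())
m=(Z>.19)&(Z<.21)&(abs(X-.583)<.02)&(abs(Y+.133)<.02);print("roundtab",m.sum(),Y[m].min(),Y[m].max(),np.median(X[m]))
m=(abs(Z-.17)<.02)&(abs(X-.566)<.02)&(abs(Y-.077)<.02);print("Lend",m.sum(),np.percentile(Y[m],[1]))
```

```text
t 4.2 tcp [0.5793 0.0374 0.2279] grasp [0.5651 0.0374 0.24  ] offset [ 1.  62.6 -0.9] dr [ 0.    -0.004  0.004] q [-0.46  0.09  0.26  2.43  2.58  0.27 -1.18] w 0.0195 F [ 0.8  1.1 -0.9] ff 29.944675862789154
0.11 466 x [0.5615 0.5622 0.5631] y [0.0111 0.0614]
0.12 497 x [0.5614 0.5623 0.563 ] y [0.011  0.0614]
0.13 547 x [0.5615 0.5623 0.5632] y [0.011  0.0615]
0.14 425 x [0.5617 0.5626 0.5634] y [0.011  0.0621]
0.15 491 x [0.5483 0.5628 0.5666] y [0.0115 0.062 ]
0.16 248 x [0.5478 0.5486 0.5496] y [0.0291 0.0443]
0.21 430 x [0.5583 0.5594 0.5604] y [0.0275 0.0473]
0.215 452 x [0.5583 0.5594 0.5604] y [0.0276 0.0471]
0.22 571 x [0.5584 0.5596 0.573 ] y [0.0185 0.0566]
Rstop 257 [-0.0044  0.0046] x [0.572  0.5725 0.574 ]
rail -0.03 -0.01 364 x [0.573  0.5746] 0.17520372368984258
rail -0.06 -0.03 502 x [0.5739 0.5757] 0.17557987529730557
rail -0.11 -0.06 656 x [0.5755 0.5775] 0.1755860859340994
roundtab 577 -0.14319874562711754 -0.12178769379212602 0.5778025440603224
Lend 783 [0.0713]
```

View pics/w3.png

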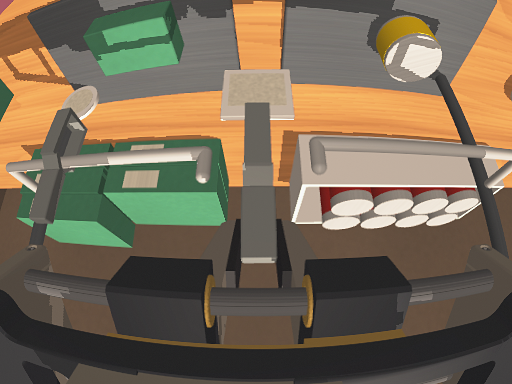

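The tag is clear in the gap at y = 0.037, 10 mm to −x of the right rail's line. Next I shift and yaw onto that line. Joint 4 is near its limit, so I move outward first.

>>> arm_command(
  gripper=[0.85, 0.85, 0.85, 0.85],
  offset=[
    [5, 0, 0],
    [10, 0, 0],
    [10, 0, 0],
    [10, 0, 0],
  ],
  dr=[
    [0, 0, 0.02],
    [0, 0, 0.045],
    [0, 0, 0.045],
    [0, 0, 0.045],
  ],
)

```text
time_s: 4.65
tool_pos: [0.5898, 0.0407, 0.2282]
ee_rot: [0.421, -0.021, 0.907, 0.009]
force: [-0.6, 0.0, -1.4]
gripper_width: 0.0198
finger_force: 29.9
```

Run:
```python
from look import *
f,W=look('pics/w4.png');X,Y,Z=W[...,0],W[...,1],W[...,2]
m=(Z>.18)&(Z<.2)&(abs(X-.578)<.02)&(abs(Y)<.015);print("Rstop",m.sum(),np.percentile(Y[m],[1,99]),"x",np.percentile(X[m],[2,10,50]),Z[m].max())
goal([.5803,-.065,.240],.873,.045)
```

```text
t 4.65 tcp [0.5898 0.0407 0.2282] grasp [0.5755 0.04   0.2403] offset [-9.4 59.3 -1.2] dr [ 0.    -0.004 -0.045] q [-0.37  0.11  0.2   2.41  2.8   0.25 -1.34] w 0.0198 F [-0.6  0.  -1.4] ff 29.94494765996933
0.11 450 x [0.5715 0.5727 0.5742] y [0.0136 0.0638]
0.12 502 x [0.5715 0.5728 0.5743] y [0.0135 0.0637]
0.13 551 x [0.5715 0.5728 0.5743] y [0.0134 0.0638]
0.14 440 x [0.5715 0.573  0.5746] y [0.0135 0.0644]
0.15 513 x [0.5588 0.5735 0.5774] y [0.014  0.0647]
0.16 242 x [0.5583 0.5591 0.5601] y [0.0309 0.0461]
0.21 434 x [0.5687 0.5698 0.5711] y [0.0298 0.0496]
0.215 451 x [0.5687 0.5698 0.571 ] y [0.0299 0.0494]
0.22 565 x [0.5687 0.57   0.5833] y [0.0216 0.0589]
Rstop 312 [-0.0046  0.005 ] x [0.5718 0.5724 0.574 ] 0.19335873796525882
t 4.7 tcp [0.5897 0.0407 0.2282] grasp [0.5754 0.0401 0.2403] offset [   5.  -105.1   -0.2] dr [ 0.    -0.004 -0.   ] q [-0.38  0.11  0.2   2.41  2.8   0.25 -1.34] w 0.0196 F [ 0.4  0.1 -1.4] ff 29.94472324848175
```

>>> arm_command(
  gripper=[0.85, 0.85, 0.85],
  offset=[
    [1, -18, 0],
    [2, -36, 0],
    [3, -54, 0],
  ],
  dr=[
    [0, 0, 0],
    [0, 0, 0],
    [0, 0, 0],
  ],
)

```text
time_s: 5.0
tool_pos: [0.5928, -0.0133, 0.2285]
ee_rot: [0.421, -0.021, 0.907, 0.01]
force: [0.5, -0.3, -1.6]
gripper_width: 0.0195
finger_force: 29.9
```

Run:
```python
from look import *
goal([.5803,-.065,.240],.873,.045)
```

```text
t 5.0 tcp [ 0.5928 -0.0133  0.2285] grasp [ 0.5785 -0.0139  0.2406] offset [  1.8 -51.1  -0.5] dr [ 0.    -0.003 -0.002] q [-0.11  0.12  0.09  2.4   3.26  0.24 -1.68] w 0.0195 F [ 0.5 -0.3 -1.6] ff 29.945011138916016
```

>>> arm_command(
  gripper=[0.85, 0.85, 0.85, 0.85],
  offset=[
    [1, -18, 0],
    [2, -36, 0],
    [2, -51, 0],
    [2, -51, 0],
  ],
  dr=[
    [0, 0, 0],
    [0, 0, 0],
    [0, 0, 0],
    [0, 0, 0],
  ],
)

```text
time_s: 5.4
tool_pos: [0.5948, -0.0667, 0.2285]
ee_rot: [0.421, -0.019, 0.907, 0.009]
force: [0.2, -0.6, -1.7]
gripper_width: 0.0198
finger_force: 29.9
```

Run:
```python
from look import *
f,W=look('pics/w5.png');X,Y,Z=W[...,0],W[...,1],W[...,2]
m=(Z>.19)&(Z<.21)&(abs(X-.583)<.02)&(abs(Y+.133)<.02);print("roundtab",m.sum(),Y[m].min(),Y[m].max(),np.median(X[m]))
goal([.5803,-.065,.212],.873,.045)
```

```text
t 5.4 tcp [ 0.5948 -0.0667  0.2285] grasp [ 0.5806 -0.0673  0.2406] offset [-14.5 166.7  -1.5] dr [ 0.    -0.003 -0.042] q [ 0.13  0.14 -0.    2.37  3.66  0.26 -1.97] w 0.0198 F [ 0.2 -0.6 -1.7] ff 29.944625794887543
0.11 468 x [0.5767 0.5778 0.5794] y [-0.0938 -0.0435]
0.12 495 x [0.5767 0.5779 0.5794] y [-0.0939 -0.0435]
0.13 557 x [0.5767 0.578  0.5796] y [-0.094  -0.0437]
0.14 447 x [0.5766 0.5781 0.5798] y [-0.0938 -0.0428]
0.15 509 x [0.564  0.5786 0.5821] y [-0.0934 -0.0429]
0.16 240 x [0.5634 0.5643 0.5652] y [-0.0764 -0.0612]
0.21 435 x [0.5739 0.5749 0.5761] y [-0.0775 -0.0578]
0.215 445 x [0.5738 0.5749 0.5761] y [-0.0774 -0.0579]
0.22 534 x [0.5739 0.575  0.5889] y [-0.0851 -0.0487]
roundtab 959 -0.1430790990739792 -0.12245574169885899 0.5774558699265837
t 5.45 tcp [ 0.5949 -0.0655  0.2285] grasp [ 0.5806 -0.0661  0.2406] offset [ -0.3   1.1 -28.5] dr [ 0.    -0.003  0.001] q [ 0.13  0.13 -0.    2.37  3.66  0.26 -1.96] w 0.0196 F [ 0.  -0.1 -2. ] ff 29.944864511489868
```

View pics/w5.png

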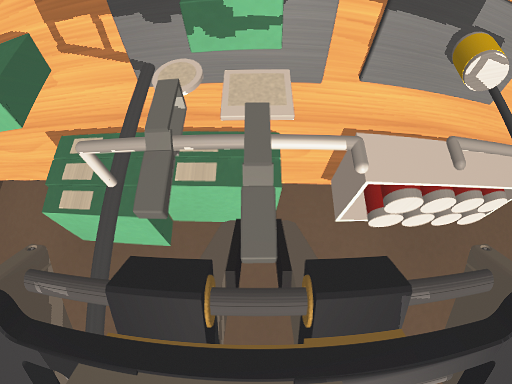

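The square tag is threaded: its loop at (258,150) is round the right rail inside the stop at (360,155), and the round tag at (165,150) is undisturbed. Now I lower it.

>>> arm_command(
  gripper=[0.85, 0.85, 0.85, 0.85, 0.85],
  offset=[
    [0, 0, -10],
    [0, 0, -18],
    [0, 0, -23],
    [0, 0, -26],
    [0, 0, -26],
  ],
  dr=[
    [0, 0, 0],
    [0, 0, 0],
    [0, 0, 0],
    [0, 0, 0],
    [0, 0, 0],
  ],
)

```text
time_s: 5.95
tool_pos: [0.595, -0.064, 0.2025]
ee_rot: [0.421, -0.021, 0.907, 0.01]
force: [-2.7, 0.9, 2.1]
gripper_width: 0.0198
finger_force: 30.0
```

>>> arm_command(
  gripper=[0.85, 0.85],
  offset=[
    [0, 0, -1],
    [0, 0, -1],
  ],
  dr=[
    [0, 0, 0],
    [0, 0, 0],
  ],
)

```text
time_s: 6.15
tool_pos: [0.5953, -0.0641, 0.2024]
ee_rot: [0.422, -0.021, 0.906, 0.01]
force: [-5.0, 2.2, 4.5]
gripper_width: 0.0196
finger_force: 30.0
```

>>> arm_command(
  gripper=[0.7, 0.6, 0.5, 0.5, 0.5],
  offset=[
    [0, 0, 0],
    [0, 0, 0],
    [0, 0, 0],
    [0, 0, 0],
    [0, 0, 0],
  ],
  dr=[
    [0, 0, 0],
    [0, 0, 0],
    [0, 0, 0],
    [0, 0, 0],
    [0, 0, 0],
  ],
)

```text
time_s: 6.65
tool_pos: [0.595, -0.065, 0.2016]
ee_rot: [0.421, -0.02, 0.907, 0.009]
force: [-0.6, -0.1, -0.6]
gripper_width: 0.0465
finger_force: 0.0
```

>>> arm_command(
  gripper=[0.5, 0.5, 0.5, 0.5, 0.5],
  offset=[
    [-8, 0, 7],
    [-25, 1, 22],
    [-45, 2, 38],
    [-65, 3, 55],
    [-75, 3, 63],
  ],
  dr=[
    [0, 0, 0],
    [0, 0, 0],
    [0, 0, 0],
    [0, 0, 0],
    [0, 0, 0],
  ],
)

```text
time_s: 7.15
tool_pos: [0.5382, -0.0611, 0.2568]
ee_rot: [0.428, -0.019, 0.903, 0.018]
force: [0.9, -0.2, 0.5]
gripper_width: 0.0461
finger_force: 0.0
```

Run:
```python
from look import *
goal([.46,-.065,.32],.873,.045)
f=grab('wrist','pics/w6.png');W=wpts(f);X,Y,Z=W[...,0],W[...,1],W[...,2]
for n,yc in(("sq",-.066),("rd",-.1328)):
    for z0 in(.085,.1,.12,.19,.21):
        m=(abs(Z-z0)<.004)&(abs(X-.58)<.03)&(abs(Y-yc)<.03)
        if m.sum()>5:print(n,z0,m.sum(),"x",np.percentile(X[m],[5,50,95]),"y",np.percentile(Y[m],[1,99]))
    m=(abs(X-.58)<.02)&(abs(Y-yc)<.009)&(Z<.25);print(n,"ztop",np.percentile(Z[m],99))
```

```text
t 7.15 tcp [ 0.5382 -0.0611  0.2568] grasp [ 0.5237 -0.062   0.2686] offset [-63.9  -3.3  51.2] dr [-0.016  0.011 -0.005] q [ 0.69  0.   -0.52  2.44  3.95  0.24 -2.23] w 0.0461 F [ 0.9 -0.2  0.5] ff 0.0
sq 0.085 280 x [0.5743 0.5755 0.5771] y [-0.0894 -0.0396]
sq 0.1 302 x [0.5746 0.5759 0.5774] y [-0.0904 -0.0393]
sq 0.12 290 x [0.5752 0.5771 0.5798] y [-0.0904 -0.0392]
sq 0.19 208 x [0.5737 0.5748 0.5758] y [-0.0747 -0.055 ]
sq 0.21 229 x [0.5742 0.5753 0.5765] y [-0.0745 -0.0554]
sq ztop 0.22253198406675673
rd 0.085 81 x [0.58   0.5809 0.582 ] y [-0.1461 -0.1199]
rd 0.1 224 x [0.5796 0.5806 0.5821] y [-0.1531 -0.1125]
rd 0.12 90 x [0.5794 0.5808 0.5849] y [-0.149  -0.1164]
rd 0.19 211 x [0.5764 0.5774 0.5823] y [-0.1426 -0.1226]
rd 0.21 241 x [0.5763 0.5774 0.583 ] y [-0.1427 -0.1225]
rd ztop 0.2229108339284145
```

View pics/w6.png

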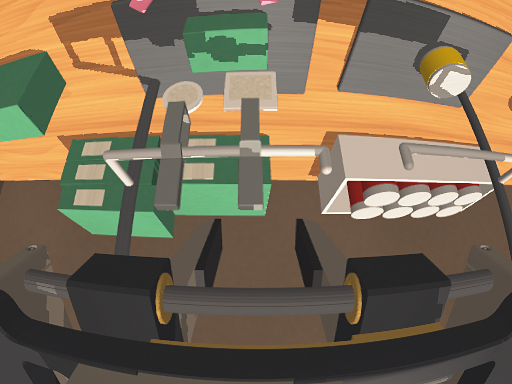

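The square tag hangs seated at (250,150), tab top z = 0.2225, the same as the round tag, and upright with 24 mm between the plates. I ease off the joint limit, let it settle, check and hand in.

>>> arm_command(
  gripper=[0.5, 0.5, 0.5, 0.5, 0.5],
  offset=[
    [0, 0, 5],
    [0, 0, 10],
    [0, 0, 15],
    [0, 0, 15],
    [0, 0, 15],
  ],
  dr=[
    [0, 0.05, 0],
    [0, 0.1, 0],
    [0, 0.15, 0],
    [0, 0.15, 0],
    [0, 0.15, 0],
  ],
)

```text
time_s: 7.7
tool_pos: [0.5163, 0.0011, 0.1857]
ee_rot: [0.325, 0.02, 0.942, 0.078]
force: [-0.7, -0.2, -0.1]
gripper_width: 0.0458
finger_force: 0.0
```

Run:
```python
from look import *
goal([.46,-.065,.32],.873,.045)
f=grab('wrist');W=wpts(f);X,Y,Z=W[...,0],W[...,1],W[...,2]
for z0 in(.085,.12,.21):
    m=(abs(Z-z0)<.004)&(abs(X-.58)<.03)&(abs(Y+.066)<.03)
    print(z0,m.sum(),"x",np.percentile(X[m],[5,50,95]),"y",np.percentile(Y[m],[1,99]))
print(ticket.hand_in())
```

```text
t 7.7 tcp [0.5163 0.0011 0.1857] grasp [ 0.5047 -0.0014  0.2002] offset [-42.  -65.4 122.3] dr [-0.154 -0.211  0.015] q [ 0.16  0.08 -0.14  2.44  4.43  0.15 -2.92] w 0.0458 F [-0.7 -0.2 -0.1] ff 0.0
0.085 305 x [0.574  0.5755 0.5772] y [-0.0898 -0.0389]
0.12 321 x [0.5753 0.577  0.5804] y [-0.0903 -0.0392]Traceback (most recent call last):
  File "<stdin>", line 6, in <module>
    return _quantile_unchecked(
        a, q, axis, out, overwrite_input, method, keepdims, weights)
    return _ureduce(a,
                    func=_quantile_ureduce_func,
    ...<5 lines>...
                    overwrite_input=overwrite_input,
                    method=method)
    r = func(a, **kwargs)
    result = _quantile(arr,
                       quantiles=q,
    ...<2 lines>...
                       out=out,
                       weights=wgt)
    slices_having_nans = np.isnan(arr[-1, ...])
                                  ~~~^^^^^^^^^
IndexError: index -1 is out of bounds for axis 0 with size 0
```

Run:
```python
from look import *
f=grab("scene");c=f["color"][130:300,165:385];cv2.imwrite("pics/s2.png",cv2.resize(c,None,fx=3.5,fy=3.5,interpolation=cv2.INTER_CUBIC)[:,:,::-1])
s=monitor.get_obs();print(s["time_s"],s["tool_pos"],s["qpos"],s["qd"],s["force"])
```

```text
7.8 [0.5161 0.0006 0.1876] [ 0.1643  0.076  -0.1361  2.4372  4.4308  0.1485 -2.9199] [ 0.0606 -0.0406 -0.0328 -0.0032  0.0029  0.001  -0.0112] [-0.2842 -0.7936 -0.243 ]
```

View pics/s2.png

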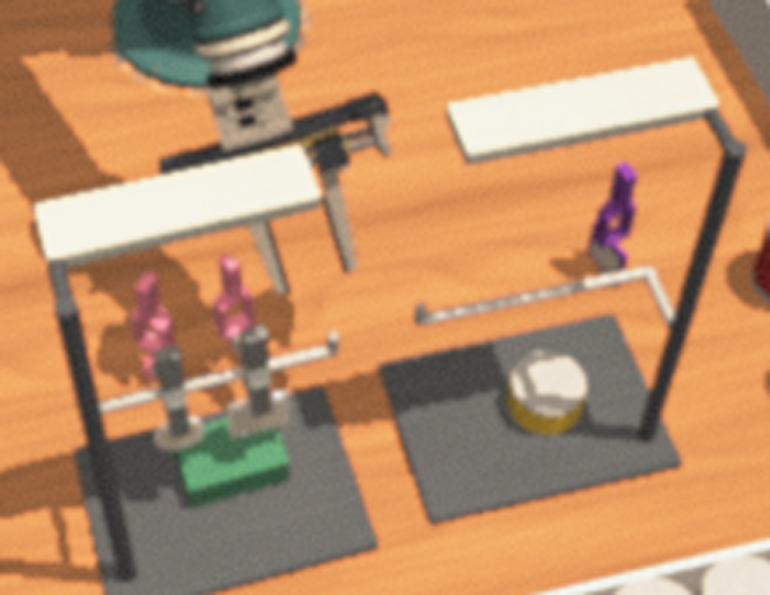

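The scene view shows the square tag at (258,375) and the round one at (172,400) both hanging on the right rail. The left rail is empty, the goods and look-alikes have not moved, and the gripper is well clear. Handing in.

```bash
python3 -c "
from plant import ticket
print(ticket.hand_in())"
```

```text
the job is handed in; nothing more can be done
None
```

The square tag now hangs seated on the right rail beside the round tag, nothing else moved, and the job is handed in at about 7.8 s; during the final back-off joints 4–7 sat right at their range limits (two read about 0.001 rad past the listed figures), and hand-in gave no verdict.

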